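# Lever open a tight specimen transport case

### The job

The insulated specimen case has arrived with its latches undone, but its flush lid sits tight. Take the flat-bladed opener from the green-lined steel tray, work the blade down the notch in the front rim and lever the lid up with the opener (not with the gripper), then swing the lid up smoothly until it stands upright. Finish with the opener laid back flat in its tray, not dropped, and leave the other things on the desk where they are.

Things in the scene. Friction and masses are not known exactly. Their poses are not given: they have to be found in the camera images.
- case: Blue insulated transport case, 180 mm (its x) by 220 mm (its y) by 120 mm high, fixed. Origin: centre of its underside; x points from its front, which faces the robot, to its hinge side; z up. The rim is 18 mm wide (front wall x = -90 to -72 mm); the white lid is inset in it, top flush at z = 120 mm. Inside, under the lid's front, is a ledge at z = 92 mm
- notch (a point): Middle of the outer lip of the yellow pry notch, in the middle of the front rim: case x = -90, y = 0, z = 114 mm; axes as the case's. The notch is 34 mm wide (y); its floor slopes down inwards at 30 degrees to x = -72, z = 103.6 mm, right under the lid's front edge (underside at z = 112 mm): a blade held nose-down at about 30 degrees slides in under the lid
- hinge (a point): Middle of the lid's hinge axis, at x = 75, y = 0, z = 116 mm in the case; the axis runs along the case's y
- lid_edge (a point): Middle of the lower front edge of the white lid, 147 mm from the hinge axis; moves with the lid. The lid plate is 182 mm wide (along y), 144 mm deep, 8 mm thick. Under it is a sealing plug 144 mm wide and 20 mm thick, which begins 30 mm behind this edge
- lid (a joint): Lid angle: 0 closed and flush, grows as the front edge rises, 1.57 upright, stop at 1.75. A stiff hinge: the lid (250 g) stays at any angle where it is left; it takes about 4 N at its front edge to raise it
- opener: Opener: orange and black handle, flat steel blade, 190 mm long, about 110 g, lying in the tray, tip pointing away from the robot. Origin: on the handle's flat underside; x points to the tip, z up. Handle from x = -55 to +50 mm, 20 mm wide (y), 22 mm thick (z = 0 to 22); blade to x = 135 mm, 77 mm long, 16 mm wide, 2.5 mm thick, its mid-plane at z = 11 mm
- opener_tip (a point): Middle of the blade's tip, at x = 135, y = 0, z = 11 mm in the opener; axes as the opener's
- opener_grip (a point): Point to grip in the handle, near the centre of mass, at x = 8, y = 0, z = 11 mm in the opener
- tray: Flat steel tray with a green liner, 250 mm (x) by 130 mm (y), fixed to the desk, on the left or the right; floor 3 mm thick, rim 8 mm high. Origin: centre of its underside
- pot_a: Specimen pot with red cap, 54 mm diameter, 70 mm high, standing; origin at its underside. Bystander
- pot_b: Specimen pot with yellow cap, 54 mm diameter, 70 mm high, standing; origin at its underside. Bystander
- pen_cup: Green pen cup, 76 mm across, 100 mm high, pens to 150 mm; origin at its underside. Bystander
- tube_rack: Steel rack of blood tubes, 85 mm (x) by 183 mm (y), 103 mm high; origin at its underside. Bystander
- mouse: Black computer mouse, 105 by 58 mm, 34 mm high, on a blue mat 240 by 150 mm that lies on the side where the tray is not; origin at its underside. Bystander
Not all that is in view belongs to the job. There is more than one size of the opener; the job needs the middle-sized.

How it is judged:
By the outcome, as a careful person would: the job done as asked, in the order asked, and still so for the second after the job is handed in, with the robot touching nothing.
It also fails if it takes over 62 s, if anything falls off the work surface, if the arm or the gripper's body presses on something with over 40 N, if the wrist force passes 120 N, or if a joint passes its speed limit or range.

### The arm

A 7-joint arm with a two-finger parallel gripper is mounted at the origin on the work surface. World frame = base frame: x ahead of the robot, y to its left, z up, the work surface at z = 0. Lengths are in m, angles in rad, forces in N, time in s.
With the tool pointing down it reaches from about 0.425 to 0.925 m from the base axis. Payload 6.8 kg.
Tool frame: the origin (TCP) lies on the front face of the gripper's body, between the roots of the fingers; the fingertips stand 73 mm ahead of it and the grasp point (between the pads) lies 54 mm ahead of it; z points along the fingers, y is the direction in which the jaws open and shut (so a half turn about z gives the same grasp; the last joint's range is limited). The gripper opens to 85 mm and grips with 20 to 120 N. Pads are 22 mm wide; open, the fingers measure 114 mm over their backs; the gripper's body (76 mm by 85 mm) begins 54 mm behind the grasp point. The pads swing forward as they close: fully open they stand 13 mm farther back than shut.
Start: joints at [-1.273, 0.477, 0.022, 1.555, -0.011, 1.109, -0.083], TCP at [0.266, 0.62, 0.304] pointing down, gripper open.
Joint ranges: [-2.96, 2.96], [-0.34, 2.1], [-1.41, 1.46], [0.24, 2.44], [-1.37, 4.51], [0.17, 1.92], [-2.96, 2.96]. Speed limits (rad/s): [2.39, 2.39, 3.14, 3.14, 3.14, 3.14, 3.14].

### API

Orientations are given as a rotation vector (axis times angle).
In Python, from bench import * gives the robot as it stands.
- The arm moves only by the tool jog_arm, never from a script. Its argument "plan" is a list of rows, each a list of 2 entries, a list of its own where there are three numbers: the shift along the world's x, y, z in cm, then the turn about the world's z in rad. In form: [[[tx, ty, tz], twist], ...]. A call has 1 to 12 rows; each row shifts and turns the commanded pose from where the row before left it; what a row does not reach is not made up. A row lasts 1/10 s, in which the tool goes at most 50 mm and 8.59 degrees, less where a joint would pass 70% of its speed; a pose out of reach is approached as far as the arm can. A call is refused whole if a number of a shift passes 5 or a number of a turn 0.15, either way. A call with a gripper value outside its range is refused whole. "hand" is the finger opening in cm, from 0 to 8.54, set as the call begins (left out, the last holds). The fingers move at their own pace and stop on an object; "grip_force" is the grip in N (left out, the last holds). Time passes only in rows, so rows that do not move let the fingers close. It gives the time, the measured TCP pose, the force and the opening at its end, in the units of the state.
- get_obs(): the state, without advancing time (a new reading comes with each control period).
- grab_frame(name): name is "scene" or "side" or "wrist"; returns the picture (384x512x3 uint8, red, green, blue); there is no depth.
- get_calibration(name): a dict with "intrinsics" (3x3 intrinsics, pixels), "xyz" and "orientation" of the camera in the world. Camera axes: x right, y down, z forward; pixel columns grow to the right and rows downward; lengths in m; the calibration is good to about 2 mm. The wrist camera is an equidistant fisheye: a pixel r from the principal point sees the ray r / f radians off the axis. A picture is of the moment at which its call begins: read the wrist's pose just before it. get_calibration takes no time and is no camera call; for the wrist camera it gives the pose at the moment of the call.
- hand_in(): hands the job in, once; it reports no verdict.
The state is a dict: "clock": time; "joints": joint angles; "qvel": joint speeds; "tau": joint torques, N m; "tcp_pos": TCP position; "orientation": TCP orientation; "contact_force": force on the tool from outside, world axes, zero at the start; "moment": the same for the moment, N m; "grip_width": finger opening in m.
Only numpy, scipy, OpenCV 4.12 (cv2) and the standard library are available. Lean on these libraries where they do the work, as an engineer would, in place of code of your own. Each camera call takes 0.05 s, during which the arm holds its last target. There are 200 camera calls.

## Working session

There is one attempt and no reset: what is moved stays moved. The work goes in short steps, Python scripts to look and compute and a tool call to move; the robot and the scene stay as the last step left them, time stands still between calls to the robot, and variables do not carry over. Pictures are saved under pics/ and viewed, about 8 in all and at most 12, crops included, and the job is handed in when it is done.

Besides the shell and the picture viewer there is one more tool, called after "Call:" in YAML: its name, and indented under it one key for each argument. jog_arm: Moves the arm, as the interface text tells. Its arguments: {"type":"object","properties":{"plan":{"type":"array","items":{"type":"array"}},"hand":{"type":"number"},"grip_force":{"type":"number"}},"required":["plan"]}

```bash
mkdir -p pics; ls; cat > h.py <<'E'
from bench import *
import numpy as np, cv2
from scipy.spatial.transform import Rotation as R
def cal(n):
    c=get_calibration(n);K=np.array(c["intrinsics"]);o=np.array(c["orientation"])
    return K,np.array(c["xyz"]),(R.from_rotvec(o).as_matrix() if o.shape==(3,) else o)
def ray(n,u,v,c=None):
    K,t,M=c or cal(n);x=(u-K[0,2])/K[0,0];y=(v-K[1,2])/K[1,1]
    if n=="wrist":
        r=np.hypot(x,y);s=np.sin(r)/max(r,1e-9);d=np.array([x*s,y*s,np.cos(r)])
    else: d=np.array([x,y,1.])
    return t,M@d
def onz(n,u,v,z,c=None):
    t,d=ray(n,u,v,c);return t+d*(z-t[2])/d[2]
def proj(n,p,c=None):
    K,t,M=c or cal(n);q=M.T@(np.array(p)-t)
    if n=="wrist":
        r=np.hypot(q[0],q[1]);a=np.arctan2(r,q[2])/max(r,1e-9);return K[0,0]*q[0]*a+K[0,2],K[1,1]*q[1]*a+K[1,2]
    return K[0,0]*q[0]/q[2]+K[0,2],K[1,1]*q[1]/q[2]+K[1,2]
def snap(n,f,box=None,s=1):
    im=grab_frame(n);cv2.imwrite(f"pics/full_{f}.png",im[...,::-1])
    if box: im=im[box[1]:box[3],box[0]:box[2]]
    im=cv2.resize(im,None,fx=s,fy=s,interpolation=cv2.INTER_CUBIC);cv2.imwrite(f"pics/{f}.png",im[...,::-1])
E
python3 - <<'E'
from h import *
np.set_printoptions(precision=4,suppress=True)
print(get_obs())
for n in("scene","side","wrist"):
    print(n,get_calibration(n))
snap("scene","a1",None,1.5)
snap("side","a2",None,1.5)
snap("wrist","a3",None,1.5)
E
```

```text
pics
{'clock': 0.0, 'joints': array([-1.2731,  0.4778,  0.0223,  1.5564, -0.0115,  1.1093, -0.0831]), 'qvel': array([ 0.0007, -0.0004, -0.0002,  0.0009,  0.0011,  0.0015, -0.0009]), 'tau': array([ -0.    , -59.6448,   1.6076, -28.1197,   0.0123,   0.0095,
         0.    ]), 'tcp_pos': array([0.2663, 0.6198, 0.3029]), 'orientation': array([-0.633 , -3.0769,  0.0028]), 'contact_force': array([-0.1033, -0.0899,  0.2091]), 'moment': array([ 0.0122,  0.0081, -0.0212]), 'grip_width': 0.08553857382933373}
scene {'intrinsics': array([[348.4652,   0.    , 256.6399],
       [  0.    , 348.4652, 187.3356],
       [  0.    ,   0.    ,   1.    ]]), 'xyz': array([1.0368, 0.6002, 0.7807]), 'orientation': array([-0.7385, -2.507 ,  1.2008])}
side {'intrinsics': array([[471.9053,   0.    , 253.1932],
       [  0.    , 471.9053, 196.7472],
       [  0.    ,   0.    ,   1.    ]]), 'xyz': array([ 0.5121, -0.8863,  1.0957]), 'orientation': array([-2.4795,  0.0595, -0.0292])}
wrist {'intrinsics': array([[297.3186,   0.    , 251.7392],
       [  0.    , 297.3186, 189.5875],
       [  0.    ,   0.    ,   1.    ]]), 'xyz': array([0.2   , 0.6483, 0.372 ]), 'orientation': array([2.4128, 1.5903, 0.2307])}
```

View pics/a1.png

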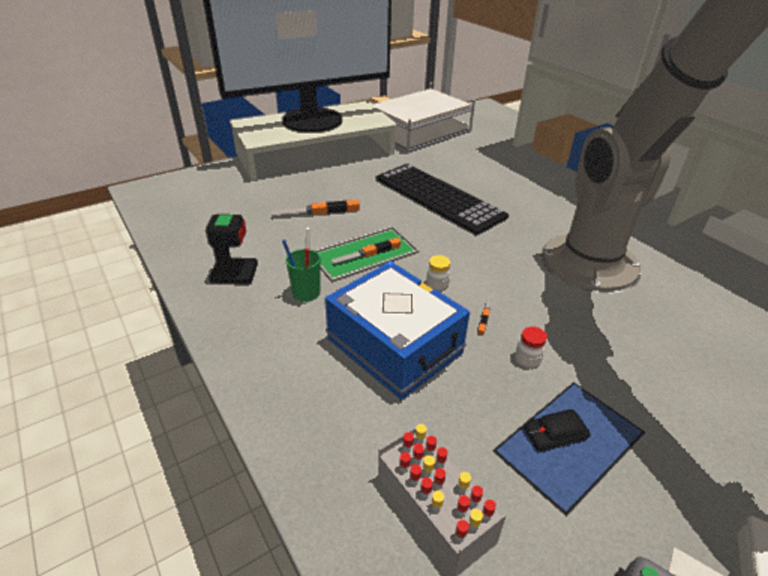

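View pics/a2.png

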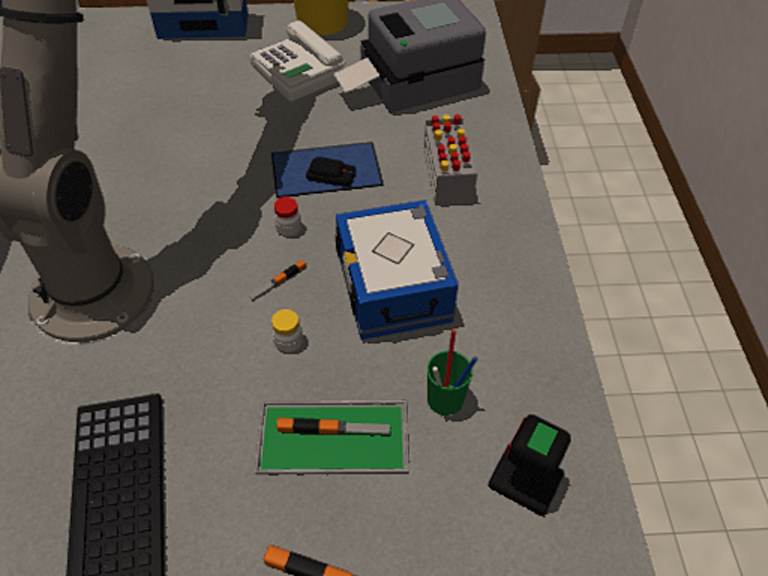

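```bash
python3 - <<'E'
import cv2
im=cv2.imread("pics/full_a2.png")
a=cv2.resize(im[125:235,165:315],None,fx=5,fy=5,interpolation=cv2.INTER_CUBIC);cv2.imwrite("pics/b1.png",a)
a=cv2.resize(im[255:325,165:285],None,fx=6,fy=6,interpolation=cv2.INTER_CUBIC);cv2.imwrite("pics/b2.png",a)
E
```

```text
(no output)
```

View pics/b1.png

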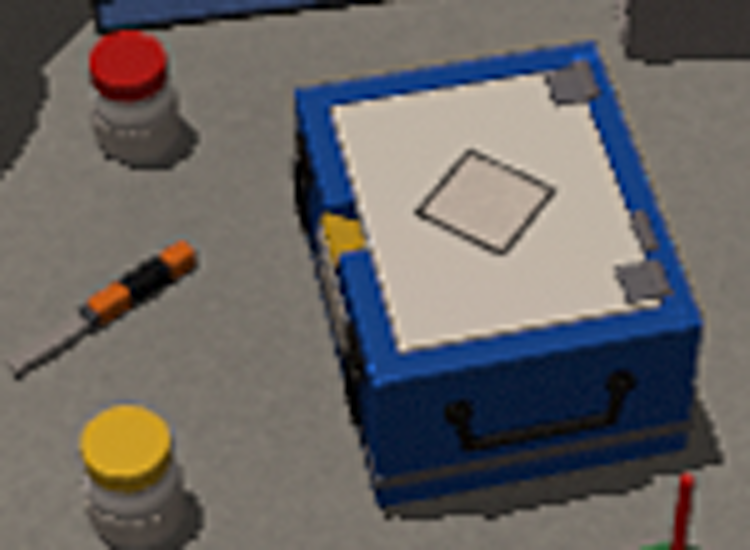

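View pics/b2.png

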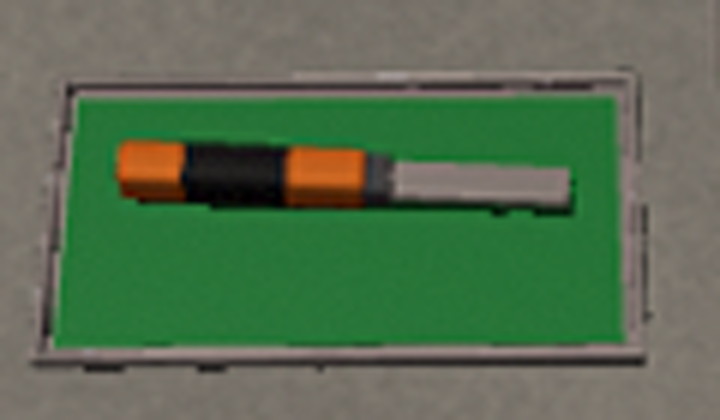

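```bash
python3 - <<'E'
from h import *
np.set_printoptions(precision=4,suppress=True)
c=cal("side")
f=lambda pts,z,o,s:np.array([onz("side",o[0]+u/s,o[1]+v/s,z,c) for u,v in pts])
C=f([(298,90),(595,43),(702,322),(375,385)],.12,(165,125),5)
print("case",C,C.mean(0),np.linalg.norm(C-np.roll(C,-1,0),axis=1))
for a,b in((0,1),(3,2)):d=C[b]-C[a];print(np.arctan2(d[1],d[0]))
for a,b in((3,0),(2,1)):d=C[b]-C[a];print(np.arctan2(-d[0],d[1]))
print("notch lip",f([(333,232)],.114,(165,125),5), "inner top of notch at lid",f([(365,232)],.12,(165,125),5))
print("tray",f([(67,82),(635,72),(645,360),(35,362)],.008,(165,255),6))
print("tip",f([(571,188)],.015,(165,255),6),"blade base",f([(395,181)],.015,(165,255),6))
print("handle top far edge",f([(120,143),(365,151)],.025,(165,255),6))
print("handle rear mid top",f([(120,158)],.025,(165,255),6))
print("pots",f([(128,55),(127,435)],.07,(165,125),5))
print("small",f([(15,372),(190,255)],.01,(165,125),5))
print("cup",onz("side",447/1.5,365/1.5,.1,c))
E
```

```text
case [[ 0.4841  0.0713  0.12  ]
 [ 0.6582  0.1019  0.12  ]
 [ 0.6961 -0.1095  0.12  ]
 [ 0.5213 -0.1437  0.12  ]] [ 0.5899 -0.02    0.12  ] [0.1768 0.2148 0.1781 0.2181]
0.17423503814421837
0.19291308274078925
0.17127053943992154
0.17730722941896024
notch lip [[ 0.5018 -0.0323  0.114 ]] inner top of notch at lid [[ 0.5193 -0.0383  0.12  ]]
tray [[ 0.3489 -0.2692  0.008 ]
 [ 0.5959 -0.2758  0.008 ]
 [ 0.5903 -0.409   0.008 ]
 [ 0.3423 -0.3981  0.008 ]]
tip [[ 0.5644 -0.3339  0.015 ]] blade base [[ 0.4904 -0.3271  0.015 ]]
handle top far edge [[ 0.3752 -0.3092  0.025 ]
 [ 0.4783 -0.3177  0.025 ]]
handle rear mid top [[ 0.3754 -0.3162  0.025 ]]
pots [[ 0.3793  0.1547  0.07  ]
 [ 0.3877 -0.1333  0.07  ]]
small [[ 0.3142 -0.041   0.01  ]
 [ 0.4141  0.0436  0.01  ]]
cup [ 0.6612 -0.2639  0.1   ]
```

The side picture shows the case with its yellow notch at about crop pixel (345,235), and the tray with the mid-sized opener, tip at (571,188). The desk outside the tray holds the larger and smaller openers. I'm moving above the opener now.

Call:
jog_arm:
  plan:
    - [[2, -4.5, 0], 0.03]
    - [[2, -4.5, 0], 0.03]
    - [[2, -4.5, 0], 0.03]
    - [[2, -4.5, 0], 0.03]
    - [[2, -4.5, 0], 0.03]
    - [[2, -4.5, 0], 0.03]
    - [[2, -4.5, 0], 0.03]
    - [[2, -4.5, 0], 0.03]
    - [[2, -4.5, 0], 0.03]
    - [[2, -4.5, 0], 0.03]
    - [[0, -5, 0], 0.03]
    - [[0, -5, 0], 0]
  hand: 6
  grip_force: 40

```text
clock: 1.35
tcp_pos: [0.4665, 0.0681, 0.3038]
orientation: [0.118, 3.139, -0.0]
contact_force: [1.6, 0.6, -0.3]
grip_width: 0.0596
```

Call:
jog_arm:
  plan:
    - [[0, -5, 0], 0]
    - [[0, -5, 0], 0]
    - [[0, -5, 0], 0]
    - [[0, -5, 0], 0]
    - [[0, -5, 0], 0]
    - [[0, -5, 0], 0]
    - [[0, -5, 0], 0]
    - [[0, -4.7, 0], 0]
    - [[0, 0, -5], 0]
    - [[0, 0, -3], 0]
    - [[0, 0, 0], 0]

```text
clock: 2.45
tcp_pos: [0.4641, -0.3254, 0.2198]
orientation: [-0.12, -3.131, -0.005]
contact_force: [-0.7, 0.1, 0.6]
grip_width: 0.0602
```

```bash
python3 - <<'E'
from h import *
np.set_printoptions(precision=4,suppress=True)
c=cal("wrist");o=get_obs();print(o["tcp_pos"],o["orientation"],c)
snap("wrist","c1",None,1.5)
M=R.from_rotvec(o["orientation"]).as_matrix()
print("grasp pt px*1.5",np.array(proj("wrist",[0.466,-0.327,.025],c))*1.5,np.array(proj("wrist",[0.5644,-.334,.015],c))*1.5,np.array(proj("wrist",[0.3754,-.3195,.025],c))*1.5)
E
```

```text
[ 0.4641 -0.3254  0.2198] [-0.1196 -3.1314 -0.0055] (array([[297.3186,   0.    , 251.7392],
       [  0.    , 297.3186, 189.5875],
       [  0.    ,   0.    ,   1.    ]]), array([ 0.3927, -0.3204,  0.2895]), array([[ 0.076 ,  0.9576,  0.2778],
       [ 0.9971, -0.074 , -0.0175],
       [ 0.0038,  0.2784, -0.9605]]))
grasp pt px*1.5 [374.404  279.6267] [375.496  408.5124] [375.2443 129.4425]
```

View pics/c1.png

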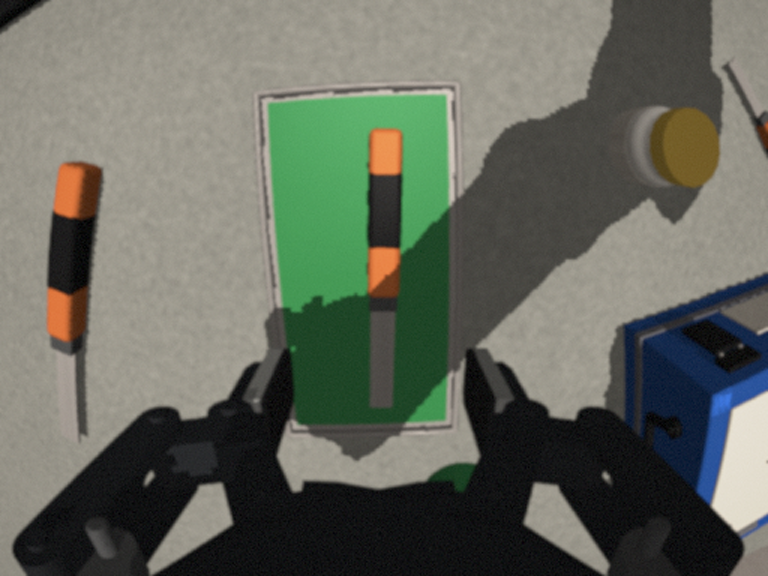

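```bash
python3 - <<'E'
from h import *
np.set_printoptions(precision=4,suppress=True)
c=cal("wrist")
a=onz("wrist",386/1.5,129/1.5,.025,c);b=onz("wrist",382/1.5,408/1.5,.015,c);print(a,b,np.linalg.norm(b-a),np.arctan2(b[1]-a[1],b[0]-a[0]))
print(a+(b-a)*91/190)
E
```

```text
[ 0.3775 -0.3143  0.025 ] [ 0.5682 -0.3305  0.015 ] 0.1917042337985253 -0.08470176017801129
[ 0.4688 -0.3221  0.0202]
```

Call:
jog_arm:
  plan:
    - [[0.3, 0.25, -4], 0]
    - [[0, 0, -4], 0]
    - [[0, 0, -3], 0]
    - [[0, 0, -2], 0]
    - [[0, 0, -0.6], 0]
    - [[0, 0, 0], 0]
    - [[0, 0, 0], 0]

```text
clock: 3.2
tcp_pos: [0.4707, -0.3249, 0.0898]
orientation: [0.119, 3.137, -0.002]
contact_force: [0.2, -0.6, -0.1]
grip_width: 0.0602
```

Call:
jog_arm:
  plan:
    - [[-0.2, 0.1, -0.5], 0]
    - [[0, 0, -0.4], 0]
    - [[0, 0, 0], 0]
    - [[0, 0, 0], 0]

```text
clock: 3.6
tcp_pos: [0.4675, -0.3233, 0.079]
orientation: [-0.119, -3.139, -0.0]
contact_force: [0.5, 0.0, 0.4]
grip_width: 0.0599
```

Call:
jog_arm:
  plan:
    - [[0, 0, 0], 0]
    - [[0, 0, 0], 0]
    - [[0, 0, 0], 0]
    - [[0, 0, 0], 0]
    - [[0, 0, 0], 0]
    - [[0, 0, 0], 0]
    - [[0, 0, 0], 0]
    - [[0, 0, 0], 0]
  hand: 0
  grip_force: 40

```text
clock: 4.4
tcp_pos: [0.4676, -0.3234, 0.0791]
orientation: [0.119, 3.139, -0.0]
contact_force: [-0.4, 0.5, 4.4]
grip_width: 0.0194
```

Call:
jog_arm:
  plan:
    - [[0, 0, 1], 0]
    - [[0, 0, 2], 0]
    - [[0, 0, 4], 0]
    - [[0, 0, 5], 0]
    - [[0, 0, 5], 0]
    - [[0, 0, 3], 0]
    - [[0, 0, 0], 0]
    - [[0, 0, 0], 0]
  grip_force: 60

```text
clock: 5.2
tcp_pos: [0.4673, -0.3231, 0.2792]
orientation: [0.119, 3.139, 0.0]
contact_force: [-0.4, -0.8, -0.6]
grip_width: 0.0189
```

Call:
jog_arm:
  plan:
    - [[2.8, 3.5, 0], 0.026]
    - [[2.8, 3.5, 0], 0.026]
    - [[2.8, 3.5, 0], 0.026]
    - [[2.8, 3.5, 0], 0.026]
    - [[2.8, 3.5, 0], 0.026]
    - [[2.8, 3.5, 0], 0.026]
    - [[2.8, 3.5, 0], 0.026]
    - [[2.8, 3.5, 0], 0.026]
    - [[2.8, 3.5, 0], 0.026]
    - [[2.8, 3.5, 0], 0.026]
    - [[0, 0, 0], 0]
    - [[0, 0, 0], 0]

```text
clock: 6.4
tcp_pos: [0.7467, 0.0284, 0.2755]
orientation: [0.292, -3.123, -0.0]
contact_force: [-0.3, 0.1, -1.5]
grip_width: 0.0189
```

```bash
python3 - <<'E'
from h import *
o=get_obs();print(o["tcp_pos"],o["orientation"],o["contact_force"],o["grip_width"])
snap("side","d1",(190,70,390,220),4)
E
```

```text
[0.74674731 0.02837673 0.27548209] [ 2.92328224e-01 -3.12301454e+00 -1.36503577e-04] [-0.25757628  0.14817364 -1.54908475] 0.018949318510075645
```

View pics/d1.png

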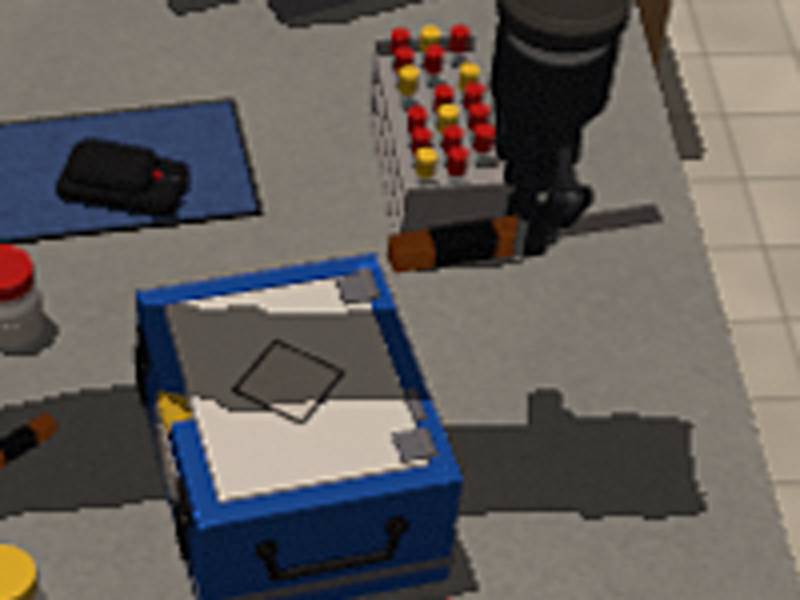

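Call:
jog_arm:
  plan:
    - [[0, 0, -3], 0]
    - [[0, 0, -2.5], 0]
    - [[0, 0, -1.5], 0]
    - [[0, 0, -0.5], 0]
    - [[0, 0, -0.5], 0]
    - [[0, 0, 0], 0]
  grip_force: 25

```text
clock: 7.05
tcp_pos: [0.7476, 0.0263, 0.1992]
orientation: [-0.288, 3.128, -0.0]
contact_force: [-0.1, 0.3, -0.7]
grip_width: 0.0187
```

Call:
jog_arm:
  plan:
    - [[0, 0, -0.5], 0]
    - [[0, 0, -0.5], 0]
    - [[0, 0, -0.5], 0]
    - [[0, 0, 0], 0]

```text
clock: 7.45
tcp_pos: [0.7495, 0.0272, 0.186]
orientation: [-0.289, 3.123, 0.0]
contact_force: [3.3, 0.5, 4.7]
grip_width: 0.0188
```

Call:
jog_arm:
  plan:
    - [[0, 0, -0.4], 0]
    - [[0, 0, -0.4], 0]
    - [[0, 0, -0.4], 0]
    - [[0, 0, -0.4], 0]
    - [[0, 0, -0.4], 0]
    - [[0, 0, -0.4], 0]
    - [[0, 0, -0.4], 0]
    - [[0, 0, 0], 0]

```text
clock: 8.25
tcp_pos: [0.7491, 0.0269, 0.1576]
orientation: [-0.289, 3.124, -0.0]
contact_force: [2.8, 1.1, 3.8]
grip_width: 0.0186
```

```bash
python3 - <<'E'
from h import *
o=get_obs();print(o["tcp_pos"],o["orientation"],o["contact_force"],o["grip_width"])
snap("side","e1",(190,70,390,220),4)
snap("scene","e2",(180,120,330,270),4)
E
```

```text
[0.74906614 0.02693471 0.15757147] [-2.89152588e-01  3.12394081e+00 -1.10161063e-04] [2.75407415 1.07536114 3.77250938] 0.018591792034408264
```

View pics/e1.png

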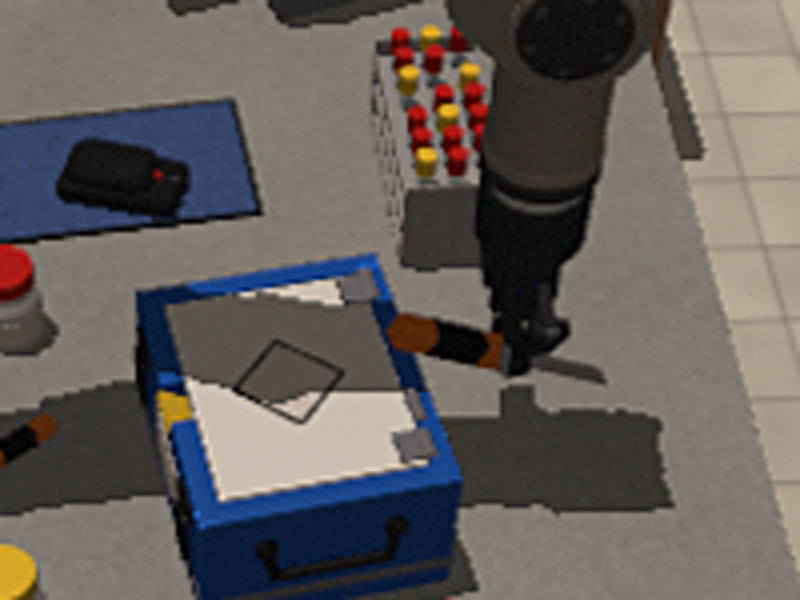

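```bash
python3 - <<'E'
from h import *
np.set_printoptions(precision=4,suppress=True)
c=cal("side");g=np.array([.7491,.0269]);y=.185
n=np.array([-np.sin(y),np.cos(y),0]);d=np.array([np.cos(y),np.sin(y),0])
for u,v in((604,380),(535,360),(392,330),(505,358)):
    t,r=ray("side",190+u/4,70+v/4,c);s=(n@(np.r_[g,0]-t))/(n@r);p=t+r*s;print(p,"along",d@(p-np.r_[g,0]),"z",p[2])
E
```

```text
[0.8286 0.0418 0.0411] along 0.08086471606972825 z 0.0411349993754615
[0.7704 0.0309 0.078 ] along 0.02170253888304083 z 0.0780366194143629
[0.6601 0.0102 0.1369] along -0.09055703240512455 z 0.1368799231235318
[0.747  0.0265 0.0861] along -0.002180931634428501 z 0.08613240283098444
```

Call:
jog_arm:
  plan:
    - [[0, 0, 0], 0]
    - [[0, 0, 0], 0]
    - [[0, 0, 1], 0]
    - [[0, 0, 3], 0]
    - [[0, 0, 4], 0]
    - [[0, 0, 4], 0]
    - [[0, 0, 3], 0]
    - [[-2, -0.4, 2.2], 0]
    - [[-4, -1, 0], 0]
    - [[-4, -1, 0], 0]
    - [[-4, -1, 0], 0]
    - [[-4, -1, 0], 0]
  grip_force: 110

```text
clock: 9.55
tcp_pos: [0.5646, -0.0178, 0.3271]
orientation: [0.288, -3.125, -0.0]
contact_force: [-0.8, -1.2, -1.1]
grip_width: 0.0175
```

Call:
jog_arm:
  plan:
    - [[-4, -1, 0], 0]
    - [[-4, -1, 0], 0]
    - [[-4, -1, 0], 0]
    - [[-2.1, -0.6, 0], 0]
    - [[0, 0, -2], 0]
    - [[0, 0, -2], 0]
    - [[0, 0, -2], 0]
    - [[0, 0, -1], 0]
    - [[0, 0, 0], 0]
    - [[0, 0, 0], 0]

```text
clock: 10.55
tcp_pos: [0.4264, -0.0534, 0.2582]
orientation: [0.289, -3.128, 0.0]
contact_force: [0.4, 0.2, 0.0]
grip_width: 0.0174
```

```bash
python3 - <<'E'
from h import *
o=get_obs();print(o["tcp_pos"],o["orientation"],o["contact_force"],o["grip_width"])
snap("side","f1",(165,90,305,210),5)
E
```

```text
[ 0.42642643 -0.05341326  0.25820575] [ 2.88578181e-01 -3.12787083e+00  1.00315588e-04] [0.38599194 0.18232483 0.0308221 ] 0.017387379369876308
```

View pics/f1.png

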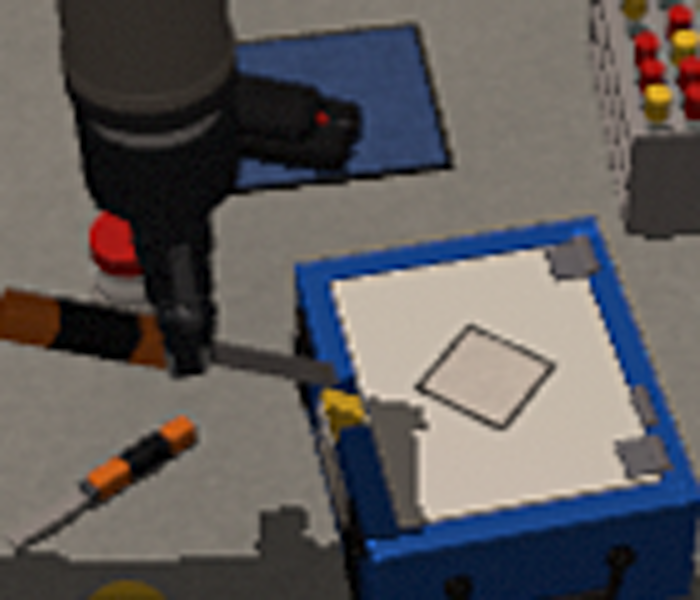

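```bash
python3 - <<'E'
from h import *
np.set_printoptions(precision=4,suppress=True)
c=cal("side");g=np.array([.4264,-.0534]);y=.184
n=np.array([-np.sin(y),np.cos(y),0]);d=np.array([np.cos(y),np.sin(y),0])
for u,v in((333,375),(215,356),(0,312)):
    t,r=ray("side",165+u/5,90+v/5,c);s=(n@(np.r_[g,0]-t))/(n@r);p=t+r*s;print(p,"along",d@(p-np.r_[g,0]),"z",p[2])
def px(p): a=proj("side",p,c);return (a[0]-165)*5,(a[1]-90)*5
cc=np.array([.590,-.020])
Rm=np.array([[np.cos(.177),-np.sin(.177)],[np.sin(.177),np.cos(.177)]])
for q in((-90,17,120),(-90,-17,120),(-90,17,114),(-90,-17,114),(-72,-17,120),(-72,17,120)):
    w=np.r_[cc+Rm@np.array(q[:2])/1e3,q[2]/1e3];print(q,w,px(w))
E
```

```text
[ 0.5026 -0.0392  0.148 ] along 0.0775294135577207 z 0.1480208808468655
[ 0.4416 -0.0506  0.1787] along 0.01547276227569695 z 0.17865188614880267
[ 0.3392 -0.0696  0.2371] along -0.08866135748737783 z 0.23708550526839567
(-90, 17, 120) [ 0.4984 -0.0191  0.12  ] (np.float64(326.0738490887667), np.float64(381.93553367421134))
(-90, -17, 120) [ 0.5044 -0.0526  0.12  ] (np.float64(338.35656677167617), np.float64(427.7334921844483))
(-90, 17, 114) [ 0.4984 -0.0191  0.114 ] (np.float64(326.4214166038364), np.float64(389.14547990068695))
(-90, -17, 114) [ 0.5044 -0.0526  0.114 ] (np.float64(338.66439533489824), np.float64(434.88870478603405))
(-72, -17, 120) [ 0.5221 -0.0494  0.12  ] (np.float64(370.8034351922846), np.float64(422.19213138553516))
(-72, 17, 120) [ 0.5161 -0.0159  0.12  ] (np.float64(358.03949698164075), np.float64(376.57107378087846))
```

```bash
python3 - <<'E'
import cv2
im=cv2.imread("pics/full_f1.png")[150:190,215:255]
cv2.imwrite("pics/f2.png",cv2.resize(im,None,fx=14,fy=14,interpolation=cv2.INTER_CUBIC))
E
```

```text
(no output)
```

View pics/f2.png

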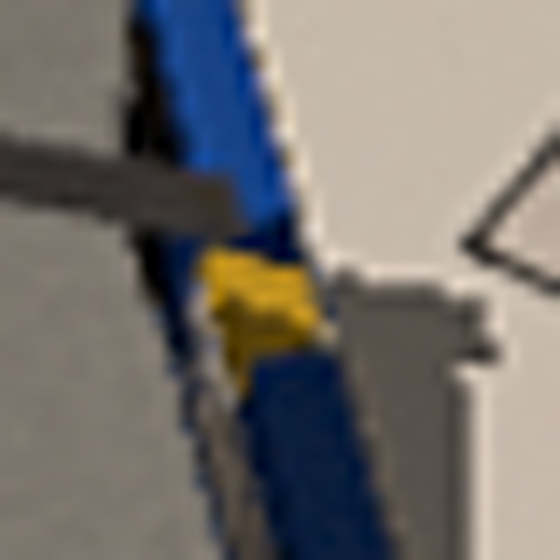

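Call:
jog_arm:
  plan:
    - [[0.4, 0.4, 0], 0]
    - [[0, 0, -1], 0]
    - [[0, 0, -1], 0]
    - [[0, 0, -0.6], 0]
    - [[0, 0, -0.3], 0]
    - [[0, 0, 0], 0]
    - [[0, 0, 0], 0]

```text
clock: 11.3
tcp_pos: [0.4305, -0.0494, 0.2289]
orientation: [0.289, -3.128, 0.0]
contact_force: [-0.1, 0.6, -0.7]
grip_width: 0.0177
```

Call:
jog_arm:
  plan:
    - [[0.2, 0.04, -0.12], 0]
    - [[0.2, 0.04, -0.12], 0]
    - [[0.2, 0.04, -0.12], 0]
    - [[0.2, 0.04, -0.12], 0]
    - [[0, 0, 0], 0]

```text
clock: 11.8
tcp_pos: [0.4387, -0.0476, 0.224]
orientation: [0.289, -3.128, 0.0]
contact_force: [-0.8, -0.5, -0.1]
grip_width: 0.0173
```

Call:
jog_arm:
  plan:
    - [[0, 0, -0.15], 0]
    - [[0, 0, -0.1], 0]
    - [[0, 0, 0], 0]
    - [[0, 0, 0], 0]

```text
clock: 12.2
tcp_pos: [0.4384, -0.0477, 0.2216]
orientation: [0.289, -3.128, -0.0]
contact_force: [-0.0, 0.5, -0.6]
grip_width: 0.0177
```

Call:
jog_arm:
  plan:
    - [[0.2, 0.04, -0.12], 0]
    - [[0.2, 0.04, -0.12], 0]
    - [[0, 0, 0], 0]

```text
clock: 12.5
tcp_pos: [0.4424, -0.0469, 0.2189]
orientation: [0.289, -3.128, 0.0]
contact_force: [0.2, -0.4, -2.0]
grip_width: 0.0174
```

Call:
jog_arm:
  plan:
    - [[0, 0, -0.1], 0]
    - [[0, 0, -0.1], 0]
    - [[0, 0, 0], 0]
    - [[0, 0, 0], 0]

```text
clock: 12.9
tcp_pos: [0.4426, -0.0469, 0.2173]
orientation: [-0.289, 3.128, -0.0]
contact_force: [-0.4, -0.2, -0.7]
grip_width: 0.0173
```

Call:
jog_arm:
  plan:
    - [[0.2, 0.04, -0.12], 0]
    - [[0.2, 0.04, -0.12], 0]
    - [[0, 0, 0], 0]
    - [[0, 0, 0], 0]

```text
clock: 13.3
tcp_pos: [0.4465, -0.0461, 0.2147]
orientation: [0.289, -3.128, 0.0]
contact_force: [0.0, 0.3, -1.1]
grip_width: 0.0175
```

Call:
jog_arm:
  plan:
    - [[0.2, 0.04, -0.1], 0]
    - [[0.2, 0.04, -0.1], 0]
    - [[0.2, 0.04, -0.1], 0]
    - [[0.2, 0.04, -0.1], 0]
    - [[0, 0, 0], 0]
    - [[0, 0, 0], 0]

```text
clock: 13.9
tcp_pos: [0.4544, -0.0445, 0.2107]
orientation: [0.289, -3.128, 0.0]
contact_force: [-0.6, 0.0, -0.6]
grip_width: 0.0172
```

```bash
python3 - <<'E'
from h import *
o=get_obs();print(o["tcp_pos"],o["contact_force"],o["moment"])
snap("side","g1");snap("scene","g2")
a=cv2.imread("pics/full_g1.png")[130:195,200:265];b=cv2.imread("pics/full_g2.png")[150:240,240:330]
f=lambda i:cv2.resize(i,(390,540),interpolation=cv2.INTER_CUBIC)
cv2.imwrite("pics/g.png",np.hstack([cv2.resize(a,(390,390),interpolation=cv2.INTER_CUBIC),cv2.resize(b,(390,390),interpolation=cv2.INTER_CUBIC)]))
E
```

```text
[ 0.45443439 -0.04451703  0.21072096] [-0.58691139  0.00136966 -0.61458352] [0.01456969 0.01312386 0.08147907]
```

View pics/g.png

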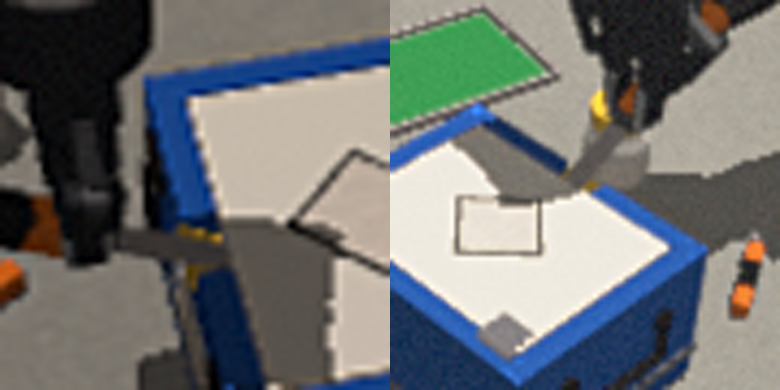

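Call:
jog_arm:
  plan:
    - [[-0.16, -0.03, -0.3], 0]
    - [[-0.16, -0.03, -0.35], 0]
    - [[-0.13, -0.02, -0.35], 0]
    - [[-0.13, -0.02, -0.35], 0]
    - [[-0.1, -0.02, -0.35], 0]
    - [[-0.07, -0.01, -0.35], 0]
    - [[-0.05, 0, -0.35], 0]
    - [[0, 0, 0], 0]
  grip_force: 40

```text
clock: 14.8
tcp_pos: [0.4511, -0.0453, 0.1891]
orientation: [-0.289, 3.117, -0.0]
contact_force: [5.3, 2.1, 9.6]
grip_width: 0.0177
```

Call:
jog_arm:
  plan:
    - [[0, 0, -0.3], 0]
    - [[0, 0, -0.3], 0]
    - [[0, 0, -0.3], 0]
    - [[0, 0, -0.3], 0]
    - [[0, 0, -0.3], 0]
    - [[0, 0, -0.3], 0]
    - [[0, 0, 0], 0]

```text
clock: 15.5
tcp_pos: [0.4496, -0.0455, 0.1705]
orientation: [-0.289, 3.121, -0.0]
contact_force: [2.0, 1.3, 11.5]
grip_width: 0.0178
```

```bash
python3 - <<'E'
import numpy as np
th=np.r_[.07:1.6:.0625]
t=np.c_[75-128*np.cos(th)-5.5*np.sin(th),0*th,116+128*np.sin(th)-5.5*np.cos(th)]
D=np.diff(t,axis=0)/10
w=np.c_[D[:,0]*np.cos(.177),D[:,0]*np.sin(.177),D[:,2]]
for i,r in enumerate(w):print(i,round(th[i+1],3),np.round(r,2).tolist(),np.round(w[:i+1].sum(0),2))
E
```

```text
0 0.132 [0.05, 0.01, 0.8] [0.05 0.01 0.8 ]
1 0.195 [0.09, 0.02, 0.79] [0.14 0.03 1.59]
2 0.258 [0.14, 0.03, 0.79] [0.28 0.05 2.38]
3 0.32 [0.19, 0.03, 0.78] [0.48 0.09 3.16]
4 0.382 [0.24, 0.04, 0.76] [0.72 0.13 3.92]
5 0.445 [0.29, 0.05, 0.75] [1.   0.18 4.67]
6 0.508 [0.33, 0.06, 0.73] [1.33 0.24 5.39]
7 0.57 [0.37, 0.07, 0.7] [1.71 0.31 6.1 ]
8 0.633 [0.42, 0.07, 0.68] [2.12 0.38 6.78]
9 0.695 [0.46, 0.08, 0.65] [2.58 0.46 7.43]
10 0.758 [0.5, 0.09, 0.62] [3.08 0.55 8.05]
11 0.82 [0.53, 0.1, 0.59] [3.62 0.65 8.64]
12 0.883 [0.57, 0.1, 0.55] [4.19 0.75 9.19]
13 0.945 [0.6, 0.11, 0.52] [4.79 0.86 9.71]
14 1.008 [0.63, 0.11, 0.48] [ 5.42  0.97 10.18]
15 1.07 [0.66, 0.12, 0.44] [ 6.08  1.09 10.62]
16 1.132 [0.69, 0.12, 0.39] [ 6.77  1.21 11.01]
17 1.195 [0.71, 0.13, 0.35] [ 7.48  1.34 11.36]
18 1.258 [0.73, 0.13, 0.3] [ 8.21  1.47 11.66]
19 1.32 [0.75, 0.13, 0.26] [ 8.96  1.6  11.92]
20 1.382 [0.76, 0.14, 0.21] [ 9.72  1.74 12.12]
21 1.445 [0.77, 0.14, 0.16] [10.49  1.88 12.28]
22 1.508 [0.78, 0.14, 0.11] [11.27  2.02 12.39]
23 1.57 [0.79, 0.14, 0.06] [12.06  2.16 12.45]
```

Call:
jog_arm:
  plan:
    - [[0, 0, 0], 0]
    - [[0, 0, 0], 0]
    - [[0.02, 0, 0.4], 0]
    - [[0.03, 0.01, 0.4], 0]
    - [[0.04, 0.01, 0.4], 0]
    - [[0.05, 0.01, 0.4], 0]
    - [[0.06, 0.01, 0.4], 0]
    - [[0.08, 0.01, 0.4], 0]
    - [[0, 0, 0], 0]
  grip_force: 120

```text
clock: 16.4
tcp_pos: [0.4486, -0.0453, 0.193]
orientation: [0.289, -3.127, -0.0]
contact_force: [-2.3, -0.5, -3.9]
grip_width: 0.0178
```

```bash
python3 - <<'E'
from h import *
o=get_obs();print(o["tcp_pos"],o["contact_force"],o["moment"])
snap("side","i1");snap("scene","i2")
a=cv2.imread("pics/full_i1.png")[120:220,185:315];b=cv2.imread("pics/full_i2.png")[140:270,210:330]
cv2.imwrite("pics/i.png",np.hstack([cv2.resize(a,(416,320),interpolation=cv2.INTER_CUBIC),cv2.resize(b,(295,320),interpolation=cv2.INTER_CUBIC)]))
E
```

```text
[ 0.44862315 -0.04532001  0.1929619 ] [-2.33276699 -0.48209559 -3.91251424] [-0.06627902  0.73895022  0.00085583]
```

View pics/i.png

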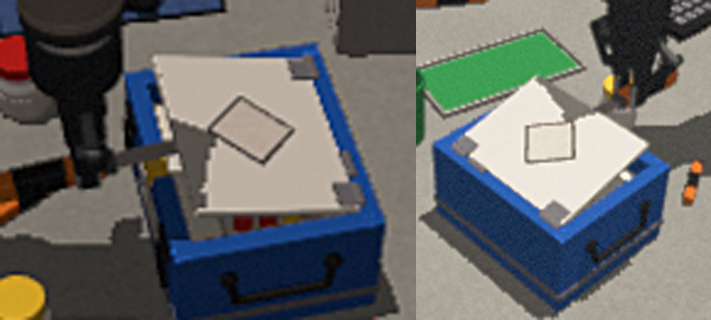

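Call:
jog_arm:
  plan:
    - [[0.25, 0.04, 0.7], 0]
    - [[0.3, 0.05, 0.76], 0]
    - [[0.3, 0.05, 0.75], 0]
    - [[0.33, 0.06, 0.73], 0]
    - [[0.37, 0.07, 0.7], 0]
    - [[0.42, 0.07, 0.68], 0]
    - [[0.46, 0.08, 0.65], 0]
    - [[0.5, 0.09, 0.62], 0]
    - [[0.53, 0.1, 0.59], 0]
    - [[0.57, 0.1, 0.55], 0]
    - [[0, 0, 0], 0]

```text
clock: 17.6
tcp_pos: [0.4915, -0.0379, 0.2612]
orientation: [-0.289, 3.125, -0.0]
contact_force: [-1.3, 0.1, -2.4]
grip_width: 0.0177
```

Call:
jog_arm:
  plan:
    - [[0.6, 0.11, 0.52], 0]
    - [[0.63, 0.11, 0.48], 0]
    - [[0.66, 0.12, 0.44], 0]
    - [[0.69, 0.12, 0.39], 0]
    - [[0.71, 0.13, 0.35], 0]
    - [[0.73, 0.13, 0.3], 0]
    - [[0.75, 0.13, 0.26], 0]
    - [[0.76, 0.14, 0.2], 0]
    - [[0, 0, 0], 0]

```text
clock: 18.5
tcp_pos: [0.5468, -0.028, 0.2902]
orientation: [-0.289, 3.125, -0.001]
contact_force: [-0.3, -0.1, -1.1]
grip_width: 0.0176
```

```bash
python3 - <<'E'
from h import *
o=get_obs();print(o["tcp_pos"],o["contact_force"],o["moment"])
snap("side","j1");snap("scene","j2")
# ripened measure: white pixels mask for outline of lid in scene / side
def px(n,th,y):
    c=cal(n);C=np.array([.590,-.020]);Rm=np.array([[np.cos(.177),-np.sin(.177)],[np.sin(.177),np.cos(.177)]])
    for off,l in((4,"top"),(-4,"under")):
        q=[75-147*np.cos(th)+off*np.sin(th),y,116+147*np.sin(th)+off*np.cos(th)]
        print(n,th,y,l,np.round(proj(n,np.r_[C+Rm@np.array(q[:2])/1e3,q[2]/1e3],c),1))
for th in(1.2,1.35,1.5,1.57): px("side",th,-91);px("scene",th,91)
a=cv2.imread("pics/full_j1.png")[60:220,185:345];b=cv2.imread("pics/full_j2.png")[100:260,190:350]
cv2.imwrite("pics/j.png",cv2.resize(np.hstack([a,b]),(800,400),interpolation=cv2.INTER_CUBIC))
E
```

```text
[ 0.54679873 -0.02795563  0.29023362] [-0.26288843 -0.10331093 -1.07130269] [-0.03701237 -0.0392828  -0.00798689]
side 1.2 -91 top [283.8 154.3]
side 1.2 -91 under [280.7 155.6]
scene 1.2 91 top [283.9 183. ]
scene 1.2 91 under [285.8 182.7]
side 1.35 -91 top [292.3 151.2]
side 1.35 -91 under [289.2 152.2]
scene 1.35 91 top [278.  184.7]
scene 1.35 91 under [280.2 184. ]
side 1.5 -91 top [301.1 149. ]
side 1.5 -91 under [297.9 149.7]
scene 1.5 91 top [271.7 187.7]
scene 1.5 91 under [274.1 186.5]
side 1.57 -91 top [305.2 148.3]
side 1.57 -91 under [302.  148.8]
scene 1.57 91 top [268.7 189.5]
scene 1.57 91 under [271.1 188. ]
```

```bash
python3 - <<'E'
import cv2,numpy as np
for f,b in(("a2",(60,220,225,330)),("j1",(60,220,225,330)),("a1",(100,260,190,350)),("j2",(100,260,190,350))):
    im=cv2.imread(f"pics/full_{f}.png")[b[0]:b[1],b[2]:b[3]];h=cv2.cvtColor(im,cv2.COLOR_BGR2HSV)
    # lid white: brighter than desk
    m=((h[...,2]>175)&(h[...,1]<60)).astype(np.uint8)
    n,l,s,c=cv2.connectedComponentsWithStats(m)
    i=1+np.argmax(s[1:,4]);cn,_=cv2.findContours((l==i).astype(np.uint8),0,2)
    p=cv2.approxPolyDP(max(cn,key=cv2.contourArea),3,True)[:,0]+[b[2],b[0]]
    print(f,s[i,4],p.tolist())
E
```

```text
a2 2025 [[282, 146], [276, 147], [272, 140], [232, 146], [245, 194], [290, 186], [286, 178], [293, 176]]
j1 363 [[275, 146], [234, 153], [238, 170], [247, 170], [244, 155], [271, 150], [282, 168]]
a1 1930 [[231, 195], [236, 200], [233, 204], [261, 225], [269, 223], [273, 227], [269, 230], [303, 207], [261, 179]]
j2 1358 [[222, 193], [200, 205], [190, 202], [190, 228], [195, 228], [190, 232], [192, 250], [198, 245], [193, 252], [195, 259], [202, 254], [206, 258], [207, 253], [210, 259], [222, 259], [218, 258], [222, 254], [224, 258], [227, 255], [234, 259], [238, 254], [238, 259], [246, 259], [210, 229], [217, 223], [216, 206], [211, 202]]
```

Call:
jog_arm:
  plan:
    - [[0.5, 0.09, 0.1], 0]
    - [[0.5, 0.09, 0.08], 0]
    - [[0.5, 0.09, 0.06], 0]
    - [[0.5, 0.09, 0.05], 0]
    - [[0.3, 0.05, 0.03], 0]
    - [[0, 0, 0], 0]

```text
clock: 19.2
tcp_pos: [0.5684, -0.0241, 0.2925]
orientation: [-0.289, 3.128, -0.0]
contact_force: [-1.6, -0.9, -1.7]
grip_width: 0.0176
```

```bash
python3 - <<'E'
from h import *
o=get_obs();print(o["tcp_pos"],o["contact_force"],o["moment"])
snap("side","k1");snap("scene","k2")
a=cv2.imread("pics/full_k1.png")[95:215,205:325];b=cv2.imread("pics/full_k2.png")[130:270,190:330]
f=lambda i:cv2.resize(i,(400,400),interpolation=cv2.INTER_CUBIC)
cv2.imwrite("pics/k.png",np.hstack([f(a),f(b)]))
E
```

```text
[ 0.56835957 -0.02407285  0.2925373 ] [-1.57481865 -0.93360342 -1.70721912] [-0.12697897  0.41077113  0.01656651]
```

View pics/k.png

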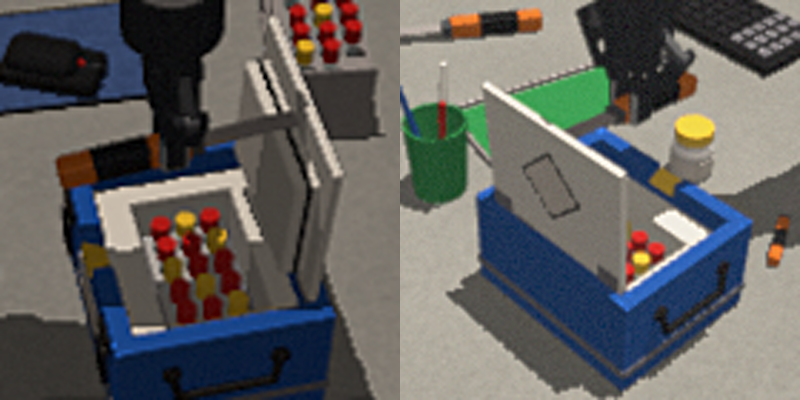

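The lid stands upright: its top near corner is at full-frame side pixel (308,148) and scene pixel (269,190), which is about 1.57–1.6 rad. Next I'll withdraw the blade and return to the tray.

Call:
jog_arm:
  plan:
    - [[-0.5, -0.09, 0], 0]
    - [[-1.5, -0.27, 0], 0]
    - [[-3, -0.5, 0], 0]
    - [[-3, -0.5, 0], 0]
    - [[-2, -0.4, 0], 0]
    - [[0, -3, 0], -0.04]
    - [[0, -4, 0], -0.04]
    - [[0, -4, 0], -0.04]
    - [[0, -4, 0], -0.04]
    - [[0, -4, 0], -0.04]
    - [[0, -4, 0], -0.04]
    - [[0, -3, 0], -0.02]

```text
clock: 20.5
tcp_pos: [0.4678, -0.3045, 0.2935]
orientation: [0.123, 3.137, -0.002]
contact_force: [0.1, 0.6, -0.5]
grip_width: 0.0176
```

Call:
jog_arm:
  plan:
    - [[0, -2, 0], 0]
    - [[0, 0, 0], 0]
    - [[0, 0, -3], 0]
    - [[0, 0, -4], 0]
    - [[0, 0, -3], 0]
    - [[0, 0, -2], 0]
    - [[0, 0, 0], 0]
    - [[0, 0, 0], 0]

```text
clock: 21.3
tcp_pos: [0.4685, -0.3214, 0.1734]
orientation: [0.118, 3.139, -0.0]
contact_force: [0.7, -0.1, -0.8]
grip_width: 0.0176
```

Call:
jog_arm:
  plan:
    - [[0, -0.2, -3], 0]
    - [[0, 0, -2], 0]
    - [[0, 0, -1], 0]
    - [[0, 0, 0], 0]
    - [[0, 0, 0], 0]
  grip_force: 25

```text
clock: 21.8
tcp_pos: [0.4686, -0.3242, 0.114]
orientation: [0.119, 3.137, -0.001]
contact_force: [0.4, 0.7, -0.8]
grip_width: 0.0177
```

Call:
jog_arm:
  plan:
    - [[0, 0, -0.3], 0]
    - [[0, 0, -0.3], 0]
    - [[0, 0, -0.3], 0]
    - [[0, 0, -0.3], 0]
    - [[0, 0, -0.3], 0]
    - [[0, 0, -0.3], 0]
    - [[0, 0, 0], 0]
    - [[0, 0, 0], 0]

```text
clock: 22.6
tcp_pos: [0.4678, -0.3238, 0.0946]
orientation: [-0.119, -3.139, -0.0]
contact_force: [-0.1, -0.3, -1.3]
grip_width: 0.0175
```

Call:
jog_arm:
  plan:
    - [[0, 0, -0.3], 0]
    - [[0, 0, -0.3], 0]
    - [[0, 0, -0.3], 0]
    - [[0, 0, 0], 0]
    - [[0, 0, 0], 0]

```text
clock: 23.1
tcp_pos: [0.4678, -0.3238, 0.0856]
orientation: [-0.119, -3.139, -0.0]
contact_force: [0.2, 0.3, -0.1]
grip_width: 0.0174
```

Call:
jog_arm:
  plan:
    - [[0, 0, -0.2], 0]
    - [[0, 0, -0.2], 0]
    - [[0, 0, -0.1], 0]
    - [[0, 0, 0], 0]
    - [[0, 0, 0], 0]

```text
clock: 23.6
tcp_pos: [0.4685, -0.3242, 0.0817]
orientation: [0.119, 3.138, -0.0]
contact_force: [0.5, 0.9, 8.8]
grip_width: 0.0176
```

Call:
jog_arm:
  plan:
    - [[0, 0, -0.1], 0]
    - [[0, 0, -0.1], 0]
    - [[0, 0, -0.1], 0]
    - [[0, 0, 0], 0]
    - [[0, 0, 0], 0]
  grip_force: 20

```text
clock: 24.1
tcp_pos: [0.4689, -0.3243, 0.0784]
orientation: [0.118, 3.137, -0.002]
contact_force: [2.6, -0.9, 4.8]
grip_width: 0.0175
```

```bash
python3 - <<'E'
from h import *
np.set_printoptions(precision=4,suppress=True)
o=get_obs();print(o["tcp_pos"],o["contact_force"],o["moment"],o["grip_width"])
g=np.array([.4685,-.3242]);y=-.08
n=np.array([-np.sin(y),np.cos(y),0]);d=np.array([np.cos(y),np.sin(y),0])
for f,grab in(("a2",0),("l1",1)):
    if grab: snap("side",f)
    im=cv2.imread(f"pics/full_{f}.png")[255:325,165:285];h=cv2.cvtColor(im,cv2.COLOR_BGR2HSV)
    m=(h[...,0]>4)&(h[...,0]<20)&(h[...,1]>120)&(h[...,2]>60)
    v,u=np.nonzero(m);print(f,"orange",u.min()+165,u.max()+165,v.min()+255,v.max()+255,m.sum())
    gm=(h[...,0]>45)&(h[...,0]<80)&(h[...,1]>90)   # green liner: print map of non-green in interior
    for r in range(20,42):print("".join("O" if m[r,k] else ("." if gm[r,k] else "#") for k in range(8,108)))
E
```

```text
[ 0.4689 -0.3243  0.0784] [ 2.5866 -0.9261  4.7542] [-0.1177 -0.17    0.0996] 0.017539074498183243
a2 orange 184 225 278 288 217
#####..........................................................................................#####
#####..........................................................................................#####
####...........................................................................................#####
####........#O########.........................................................................#####
####........OOOOOOOOOOO##.###...........##########.............................................#####
####.......#OOOOOOOOOOO#################OOOOOOOOOOOOO..........................................#####
####.......#OOOOOOOOOOO################OOOOOOOOOOOOOO####......................................#####
####.......#OOOOOOOOOOO################OOOOOOOOOOOOOO######################....................#####
####.......#OOOOOOOOOOO################OOOOOOOOOOOOOO##################################........#####
####.......OOOOOOOOOOO#################OOOOOOOOOOOOOO#########
[... 2802 characters left out ...]
..................................###############........................................#####
###......................................#############.........................................#####
###......................................############..........................................#####
###......................................###########...........................................#####
###............................................................................................#####
###............................................................................................#####
###.............................................................................................####
```

Call:
jog_arm:
  plan:
    - [[0, 0, 0], 0]
    - [[0, 0, 0], 0]
    - [[0, 0, 0], 0]
    - [[0, 0, 0], 0]
    - [[0, 0, 0], 0]
    - [[0, 0, 0], 0]
  hand: 4.5

```text
clock: 24.75
tcp_pos: [0.4678, -0.3237, 0.0776]
orientation: [-0.119, -3.139, -0.0]
contact_force: [1.3, -0.4, 0.8]
grip_width: 0.045
```

Call:
jog_arm:
  plan:
    - [[0, 0, 0.5], 0]
    - [[0, 0, 1], 0]
    - [[0, 0, 3], 0]
    - [[0, 0, 4], 0]
    - [[0, 0, 5], 0]
    - [[0, 0, 5], 0]
    - [[0, 0, 3], 0]
    - [[0, 0, 0], 0]
    - [[0, 0, 0], 0]
    - [[0, 0, 0], 0]

```text
clock: 25.75
tcp_pos: [0.4672, -0.3232, 0.2917]
orientation: [-0.119, -3.138, -0.002]
contact_force: [1.0, 1.2, 0.4]
grip_width: 0.0452
```

```bash
python3 - <<'E'
from h import *
np.set_printoptions(precision=4,suppress=True)
o=get_obs();print(o["tcp_pos"],o["contact_force"],o["grip_width"])
snap("side","m1");snap("scene","m2")
A=cv2.imread("pics/full_a2.png").astype(int);B=cv2.imread("pics/full_m1.png").astype(int)
for nm,a,b in(("opener",(255,325),(165,285)),("potred",(130,160),(180,204)),("potyel",(204,236),(178,206)),("mouse",(92,132),(178,260)),("rack",(72,138),(280,320)),("cup",(218,280),(280,320)),("small",(172,202),(165,208))):
    D=np.abs(A-B)[a[0]:a[1],b[0]:b[1]].max(2)>60;print(nm,D.sum(),D.size)
im=B.astype(np.uint8)[255:325,165:285];h=cv2.cvtColor(im,cv2.COLOR_BGR2HSV)
m=(h[...,0]>4)&(h[...,0]<20)&(h[...,1]>120)&(h[...,2]>60);gm=(h[...,0]>45)&(h[...,0]<80)&(h[...,1]>90)
for r in range(21,38):print("".join("O" if m[r,k] else ("." if gm[r,k] else "#") for k in range(8,108)))
K1=cv2.imread("pics/full_k2.png").astype(int);K2=cv2.imread("pics/full_m2.png").astype(int)
D=np.abs(K1-K2)[150:240,215:272].max(2)>50;print("lid diff k2/m2",D.sum(),D.size)
K1=cv2.imread("pics/full_k1.png").astype(int);D=np.abs(K1-B)[140:200,295:312].max(2)>50;print("lid diff side",D.sum(),D.size)
E
```

```text
[ 0.4672 -0.3232  0.2917] [0.9856 1.2059 0.4461] 0.04515957382293575
opener 2152 8400
potred 382 720
potyel 488 896
mouse 1392 3280
rack 286 2640
cup 0 2480
small 504 1290
#####..........................................................................................#####
####...........................................................................................#####
####...........................................................................................#####
####...........#######.........................................................................#####
####..........OOOOOOOOOOO#####............###OOOOO.##..........................................#####
####.........#OOOOOOOOOOO#################OOOOOOOOOOOOO#.......................................#####
####.........#OOOOOOOOOOO#################OOOOOOOOOOOOO#####...................................#####
####.........#OOOOOOOOOOO################OOOOOOOOOOOOOO##################################......#####
####.........#OOOOOOOOOOO################OOOOOOOOOOOOOO##################################......#####
####.........OOOOOOOOOOO#################OOOOOOOOOOOOOO##################################......#####
####..........OOOOOOOOOO#################OOOOOOOOOOOOOO##################################......#####
###...........OOOOOOOOOO##################OOOOOOOOOOOOO##################################......#####
###...........OOOOOOOOOOO#################OOOOOOOOOOOO###################################......#####
###............########O##################OOOOOOOOOOOOO####..............################......#####
###.......................................#############........................................#####
###............................................................................................#####
###............................................................................................#####
lid diff k2/m2 632 5130
lid diff side 39 1020
```

```bash
python3 - <<'E'
import cv2,numpy as np
def cen(f,b,lo,hi):
    im=cv2.imread(f"pics/full_{f}.png")[b[0]:b[1],b[2]:b[3]];h=cv2.cvtColor(im,cv2.COLOR_BGR2HSV)
    H=h[...,0].astype(int);m=((H>=lo)&(H<=hi) if lo<hi else (H>=lo)|(H<=hi))&(h[...,1]>130)&(h[...,2]>50)
    v,u=np.nonzero(m);return (len(u),round(u.mean()+b[2],1),round(v.mean()+b[0],1)) if len(u) else 0
for nm,fs,b,lo,hi in(("red side",("a2","j1","m1"),(125,150,175,205),172,8),("yel side",("a2","j1","m1"),(200,228,175,205),20,32),
 ("red scene",("a1","m2"),(212,240,340,370),172,8),("yel scene",("a1","m2"),(165,186,280,305),20,32),
 ("mat scene",("a1","m2"),(250,345,325,435),100,125),("mat side",("a2","m1"),(90,135,178,260),100,125),("mouse red scene",("a1","m2"),(270,305,345,365),172,8),("small side",("a2","m1"),(170,205,185,210),5,17)):
    print(nm,[cen(f,b,lo,hi) for f in fs])
a=cv2.imread("pics/full_a2.png")[88:236,165:325];b=cv2.imread("pics/full_m1.png")[88:236,165:325]
cv2.imwrite("pics/z.png",cv2.resize(np.hstack([a,b]),None,fx=2.5,fy=2.5,interpolation=cv2.INTER_CUBIC))
E
```

```text
red side [(179, np.float64(190.1), np.float64(137.5)), (181, np.float64(190.0), np.float64(137.6)), 0]
yel side [(251, np.float64(189.7), np.float64(214.1)), (256, np.float64(189.8), np.float64(214.0)), (236, np.float64(189.3), np.float64(214.5))]
red scene [(191, np.float64(355.6), np.float64(224.4)), (187, np.float64(355.5), np.float64(224.4))]
yel scene [(123, np.float64(292.7), np.float64(175.2)), (111, np.float64(292.7), np.float64(175.6))]
mat scene [(2, np.float64(399.5), np.float64(291.0)), 0]
mat side [(142, np.float64(221.5), np.float64(108.2)), (64, np.float64(238.3), np.float64(104.4))]
mouse red scene [(14, np.float64(361.3), np.float64(285.5)), (14, np.float64(361.3), np.float64(285.5))]
small side [(76, np.float64(193.4), np.float64(180.8)), (35, np.float64(186.9), np.float64(185.0))]
```

```bash
python3 -c "
from bench import *
print(get_obs()['contact_force']);print(hand_in())"
```

```text
[ 0.60162185 -0.52635113  0.13570034]
the job is handed in; nothing more can be done
None
```

The job is done and handed in at about 26 s of the 62 s allowed; the hand-in reported no verdict.

**What I did:** I picked up the middle-sized opener from the tray. The jog can't tilt the tool, so I tipped the opener about 30° nose-down in a light grip by pressing the end of its handle on the case's back rim. I then slid the blade down the notch under the lid and levered it up over the lip. The blade tip swung the lid upright, and I laid the opener back in its tray and drew the gripper clear.

**Last checks:**
- **Lid:** it stood at about 1.57–1.6 rad in both the side and scene pictures. In the final pictures the side view of the lid was nearly unchanged. The scene view differed in about 12% of its pixels; I put this down to the arm and its shadow but did not confirm it.
- **Opener:** it lies flat in the tray, about 3 mm from where it started. The gripper opened with it resting on the liner, so it was not dropped.
- **Other things on the desk:** the pots, mouse and pen cup show no movement in at least one camera.
- **Less certain:** in the last side picture the red pot could not be found, and the rack, mouse area and small opener also differed. I put this down to the arm and its shadow; the red pot and mouse are unmoved in the scene camera. For the rack and small opener I have no second check, because the picture limit was reached.
- **Forces:** the highest contact force I read was about 12 N.

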